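Set the round shaving mirror on the shower shelf

TASK

Set the round shaving mirror for someone using it over its tray: turn it on its stand until it faces squarely out over its own tray, and lean it back to 30 degrees from upright. Let go of it when it is set, and leave the rectangular mirror just as it is.

Things in the scene. Friction and masses are not known exactly. Their poses are not given: they have to be found in the camera images.
- round_grip (a point): Centre of the grey grip barrel (24 mm long, 14 mm thick, along the tilt axis, on an 8 mm stem) atop the ROUND mirror, a disc 144 mm across, 10 mm thick. It is 98 mm from the tilt axis, 26 mm beyond the rim, 213 mm above the shelf when upright. Pinch it from above by its ends or across. Axes turn with the mirror: x out of its silvery front, y along the tilt axis, z from disc centre to barrel.
- round_swivel (a joint): Swivel of the round mirror on its fixed base, rad: 0 = faces squarely over its tray, positive = counterclockwise from above; -1.5 to 1.5. Vertical axis through the disc's centre. Friction joint, 0.08 N m, stays where left. The teak base plate is 170 x 110 mm; its front end, 55 to 115 mm ahead of the axis, is a shallow tray with a 10 mm rim whose front edge is parallel to the tilt axis at 0.
- round_tilt (a joint): Tilt of the round mirror in its steel yoke (arms 86 mm either side of the disc's centre), rad: 0 = upright, positive = leaning back (top away from the side its silvery front faces), negative = leaning forward; -0.6 to 1.2. The level axis passes through the disc's centre, 115 mm above the shelf. Balanced friction joint, 0.12 N m, stays where left.
- rect_grip (a point): Centre of a like grip barrel atop the RECTANGULAR mirror (146 mm wide, 124 mm high), a bystander on a like stand and yoke, to be left as it is though it swivels and tilts too. The barrel is 90 mm from its tilt axis, 205 mm above the shelf when upright. Axes as for the round mirror.

How it is judged:
By the outcome, as a careful person would: the job done as asked, in the order asked, and still so for the second after the job is handed in, with the robot touching nothing.
It also fails if it takes over 40 s, if anything falls off the work surface, if the arm or the gripper's body presses on something with over 40 N, if the wrist force passes 120 N, or if a joint passes its speed limit or range.

ROBOT

A 7-joint arm with a two-finger parallel gripper is mounted at the origin on the work surface. World frame = base frame: x ahead of the robot, y to its left, z up, the work surface at z = 0. Lengths are in m, angles in rad, forces in N, time in s.
With the tool pointing down it reaches from about 0.4 to 0.85 m from the base axis. Payload 4.5 kg.
Tool frame: the origin (TCP) lies between the finger pads; the fingertips stand r.tip_reach ahead of it and the grasp point (between the pads) lies 11 mm behind it (r.tip_reach is the distance from the TCP to the fingertips, in m); z points along the fingers, y is the line along which they close (so a half turn about z gives the same grasp; the last joint's range is limited). The gripper opens to 88 mm and grips with 3 to 60 N. Pads are 18 mm wide; open, the fingers measure 123 mm over their backs; the gripper's body (75 mm by 187 mm) begins 45 mm behind the grasp point.
Start: joints at [-1.1, 0.689, -0.195, 1.565, 0.157, 0.902, -0.215], TCP at [0.264, 0.566, 0.247] pointing down, gripper open.
Joint ranges: [-3.01, 3.01], [-0.46, 2.08], [-1.47, 1.51], [0.13, 2.56], [-1, 4.14], [0.04, 2.09], [-2.66, 2.66]. Speed limits (rad/s): [2.57, 2.57, 3.14, 3.14, 3.14, 3.14, 3.14].

INTERFACE

Orientations are given as a unit quaternion [x, y, z, w].
In Python, from plant import r, vision, workorder gives the robot as it stands.
- The arm moves only by the tool drive_tool, never from a script. Its argument "targets" is a list of rows, each an object of numbers: "tx", "ty", "tz": the shift along the world's x, y, z in units of 0.03 m (1.0 is 0.03 m); "wx", "wy", "wz": the turn, a rotation vector about the world's x, y, z in units of 60 degrees (1.0 is 60 degrees); "claw": the opening, from -1 (shut) to 1 (fully open). A call has exactly 8 rows; each row shifts and turns the commanded pose from where the row before left it; what a row does not reach is not made up. A row lasts 1/10 s, in which the tool goes at most 50 mm and 8.59 degrees, less where a joint would pass 70% of its speed; a pose out of reach is approached as far as the arm can. A call with a number of a shift or a turn outside -1 to 1 is refused whole. A call with a gripper value outside its range is refused whole. The fingers move at their own pace and stop on an object; "force" is the grip in N (left out, the last holds). Time passes only in rows, so rows that do not move let the fingers close, or fill a call up. It gives the time, the measured TCP pose, the force, the opening and the grip force at its end, in the units of the state.
- r.get_state(): the state, without advancing time (a new reading comes with each control period).
- vision.snapshot(name): name is "scene" or "side" or "wrist"; returns a dict with "image" (420x560x3 uint8, blue, green, red), "range_z" (420x560 float32, m along the optical axis (not along the pixel's ray), 0 where there is no reading), "K" (3x3 intrinsics, pixels), "dist" ([k1, k2, p1, p2, k3] as OpenCV has them; the pictures are not rectified), "cam_to_world" (4x4, takes a point from camera to world coordinates). Camera axes: x right, y up, looking along -z (the intrinsics and any distortion apply to the point x, -y, -z); pixel columns grow to the right and rows downward; lengths in m; the calibration is good to about 2 mm. A picture is of the moment at which its call begins.
- workorder.finish_job(): hands the job in; it is judged then, once.
The state is a dict: "clock": time; "q": joint angles; "qd": joint speeds; "joint_torque": joint torques, N m; "tool_pos": TCP position; "eef_rot": TCP orientation; "contact_force": force on the tool from outside, world axes, zero at the start; "moment": the same for the moment, N m; "opening": opening from 0.0 (shut) to 1.0 (fully open); "finger_force": force on a finger pad.
Only numpy, scipy, OpenCV 4.12 (cv2) and the standard library are available. Lean on these libraries where they do the work, as an engineer would, in place of code of your own. Each camera call takes 0.05 s, during which the arm holds its last target. There are 200 camera calls.

## Working session

There is one attempt and no reset: what is moved stays moved. The work goes in short steps, Python scripts to look and compute and a tool call to move; the robot and the scene stay as the last step left them, time stands still between calls to the robot, and variables do not carry over. Pictures are saved under pics/ and viewed, at most 10 in all, crops included, and the job is handed in when it is done.

Besides the shell and the picture viewer there is one more tool, called after ">>>" by a JSON object that holds its "name" and its "arguments", one argument or row to a line. drive_tool: Moves the arm, as the interface text tells. Its arguments: {"type":"object","properties":{"targets":{"type":"array","items":{"type":"object","properties":{"tx":{"type":"number"},"ty":{"type":"number"},"tz":{"type":"number"},"wx":{"type":"number"},"wy":{"type":"number"},"wz":{"type":"number"},"claw":{"type":"number"}}}},"force":{"type":"number"}},"required":["targets"]}

```bash
mkdir -p pics; cat > h.py <<'E'
import numpy as np, cv2
from plant import r, vision, workorder
def snap(n):
    s=vision.snapshot(n); np.savez('/tmp/%s.npz'%n,**{k:np.asarray(v) for k,v in s.items()}); return s
def world(s,uv):
    uv=np.array(uv,float).reshape(-1,2)
    n=cv2.undistortPoints(uv.reshape(-1,1,2),s['K'],np.array(s['dist'],float)).reshape(-1,2)
    z=np.array([s['range_z'][int(v),int(u)] for u,v in uv])
    c=np.c_[n[:,0]*z,-n[:,1]*z,-z,np.ones(len(z))]
    return (c@np.array(s['cam_to_world']).T)[:,:3]
def cloud(s):
    v,u=np.where(s['range_z']>0); return np.c_[u,v],world(s,np.c_[u,v])
E
python3 - <<'E'
from h import *
a=snap('scene');b=snap('side')
cv2.imwrite('pics/a.png',a['image']);cv2.imwrite('pics/b.png',b['image'])
for s in(a,b):print(np.round(s['cam_to_world'],3))
print(r.get_state()['tool_pos'],r.get_state()['eef_rot'],r.tip_reach)
E
```

```text
[[ 0.371 -0.789  0.49   0.979]
 [ 0.929  0.31  -0.204 -0.158]
 [ 0.009  0.53   0.848  0.834]
 [ 0.     0.     0.     1.   ]]
[[-0.969  0.194 -0.156  0.43 ]
 [-0.248 -0.767  0.592  0.533]
 [-0.005  0.612  0.791  0.838]
 [ 0.     0.     0.     1.   ]]
[0.26421134 0.56581426 0.24601406] [ 2.16617695e-01  9.76256185e-01 -7.89324211e-04 -1.14115877e-04] 0.008
```

View pics/a.png

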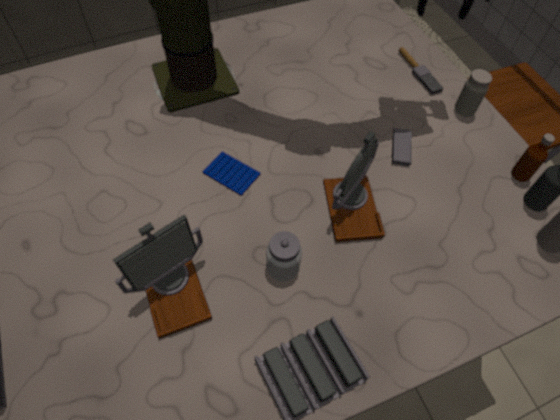

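View pics/b.png

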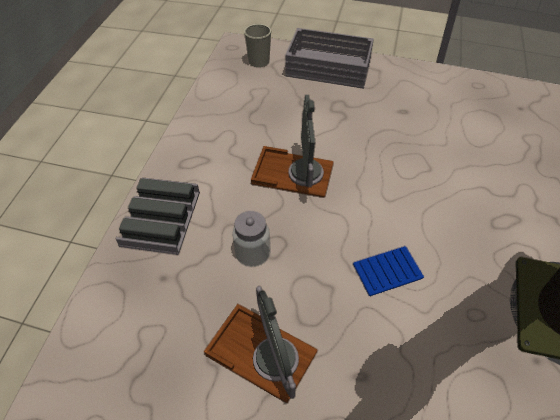

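The scene view shows the rectangular mirror near (158,255) and the round one edge-on near (357,175), with its tray at (358,228). In the side view the round mirror is near (270,345), with its tray toward (235,335). Next I'll measure the clouds.

```bash
python3 - <<'E'
from h import *
big=[]
for n,box in(('scene',(300,110,410,260)),('side',(190,270,340,410))):
    s=dict(np.load('/tmp/%s.npz'%n))
    x0,y0,x1,y1=box
    big.append(cv2.resize(s['image'][y0:y1,x0:x1],(390,int(390*(y1-y0)/(x1-x0))),interpolation=2))
    uv,p=cloud(s)
    m=(uv[:,0]>x0)&(uv[:,0]<x1)&(uv[:,1]>y0)&(uv[:,1]<y1)
    uv,p=uv[m],p[m]; c=s['image'][uv[:,1],uv[:,0]].astype(int)
    teak=(c[:,2]>c[:,0]*2)&(c[:,2]>50)&(p[:,2]<.04)&(p[:,2]>.0)
    t=p[teak]; print(n,'teak',len(t),np.percentile(t[:,2],[5,50,95]),cv2.minAreaRect(t[:,:2].astype(np.float32)), cv2.boxPoints(cv2.minAreaRect(t[:,:2].astype(np.float32))).round(3).tolist())
    k=t[:,2]>np.percentile(t[:,2],50)+.004
    print(' rim',k.sum(),t[k].mean(0) if k.any() else 0)
    h=p[p[:,2]>.06]; print(' mirror',len(h),h.min(0),h.max(0))
    ctr=np.median(h,0);
    for lo,hi in((.06,.09),(.09,.115),(.115,.14),(.14,.17),(.17,.19),(.19,.2),(.2,.23)):
        q=h[(h[:,2]>lo)&(h[:,2]<hi)]
        if len(q):print('  z',lo,len(q),q.mean(0).round(3),q.min(0).round(3),q.max(0).round(3))
    top=h[h[:,2]>h[:,2].max()-.012]; print(' top',top.mean(0),top.min(0),top.max(0))
H=max(i.shape[0] for i in big)
cv2.imwrite('pics/c.png',np.hstack([cv2.copyMakeBorder(i,0,H-i.shape[0],0,0,0) for i in big]))
E
```

```text
scene teak 1685 [0.00711175 0.00984763 0.01979561] ((0.5561246871948242, 0.214432030916214), (0.10777630656957626, 0.1678079515695572), 74.05561065673828) [[0.460999995470047, 0.1860000044107437], [0.621999979019165, 0.14000000059604645], [0.6520000100135803, 0.24300000071525574], [0.49000000953674316, 0.289000004529953]]
 rim 314 [0.62261828 0.19672785 0.01866965]
 mirror 1007 [0.48035941 0.04032551 0.06002025] [0.65305119 0.29907246 0.22075295]
  z 0.06 170 [0.54  0.207 0.075] [0.48 0.04 0.06] [0.653 0.299 0.09 ]
  z 0.09 152 [0.54  0.21  0.103] [0.483 0.146 0.09 ] [0.578 0.299 0.115]
  z 0.115 191 [0.547 0.199 0.125] [0.48  0.148 0.115] [0.576 0.298 0.14 ]
  z 0.14 217 [0.544 0.207 0.155] [0.499 0.168 0.14 ] [0.565 0.279 0.17 ]
  z 0.17 172 [0.537 0.216 0.179] [0.506 0.187 0.17 ] [0.558 0.263 0.189]
  z 0.19 10 [0.532 0.224 0.192] [0.528 0.222 0.19 ] [0.535 0.229 0.195]
  z 0.2 95 [0.534 0.224 0.215] [0.521 0.212 0.206] [0.542 0.239 0.221]
 top [0.53355282 0.22467607 0.21608226] [0.5210071  0.21185371 0.20907981] [0.5423643  0.23860407 0.22075295]
side teak 3663 [0.00775269 0.0103
[... 339 characters left out ...]
mirror 1239 [0.47315713 0.14987741 0.06016383] [0.57613203 0.30145577 0.22261173]
  z 0.06 128 [0.523 0.232 0.074] [0.473 0.154 0.06 ] [0.575 0.301 0.09 ]
  z 0.09 121 [0.514 0.248 0.103] [0.473 0.151 0.09 ] [0.576 0.301 0.115]
  z 0.115 222 [0.506 0.257 0.124] [0.474 0.15  0.115] [0.575 0.301 0.14 ]
  z 0.14 262 [0.511 0.254 0.156] [0.486 0.173 0.14 ] [0.565 0.283 0.17 ]
  z 0.17 321 [0.521 0.238 0.179] [0.499 0.185 0.17 ] [0.556 0.267 0.189]
  z 0.19 2 [0.528 0.231 0.191] [0.527 0.23  0.191] [0.528 0.231 0.192]
  z 0.2 183 [0.529 0.229 0.218] [0.518 0.214 0.206] [0.541 0.24  0.223]
 top [0.52937035 0.22836315 0.21827062] [0.51839127 0.21398263 0.21066983] [0.54090681 0.23969447 0.22261173]
```

View pics/c.png

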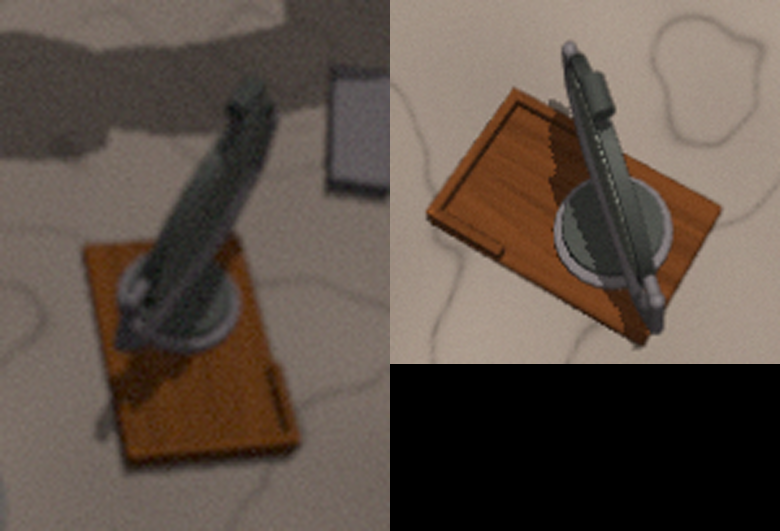

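The round plate's front points at about -16°, the swivel axis is near (0.526,0.224), and the mirror faces about +34°, so the swivel is about +50°. The tilt looks like about -3°. The barrel is near (0.531,0.2265,0.211), which fits the stated 213 mm. I'll go above it with the closing line along the barrel.

>>> {"name": "drive_tool", "arguments": {
  "targets": [
    {"tx": 0.55, "ty": -0.7, "tz": 0.25, "wz": 0.062, "claw": 0.1},
    {"tx": 0.55, "ty": -0.7, "tz": 0.25, "wz": 0.062, "claw": 0.1},
    {"tx": 0.55, "ty": -0.7, "tz": 0.25, "wz": 0.062, "claw": 0.1},
    {"tx": 0.55, "ty": -0.7, "tz": 0.25, "wz": 0.062, "claw": 0.1},
    {"tx": 0.55, "ty": -0.7, "tz": 0.25, "wz": 0.062, "claw": 0.1},
    {"tx": 0.55, "ty": -0.7, "tz": 0.25, "wz": 0.062, "claw": 0.1},
    {"tx": 0.55, "ty": -0.7, "tz": 0.25, "wz": 0.062, "claw": 0.1},
    {"tx": 0.55, "ty": -0.7, "tz": 0.25, "wz": 0.062, "claw": 0.1}
  ],
  "force": 30
}}

```text
validation failed for argument at $.ta...
```

>>> {"name": "drive_tool", "arguments": {
  "targets": [
    {"tx": 0.55, "ty": -0.7, "wz": 0.062, "claw": 0.1},
    {"tx": 0.55, "ty": -0.7, "wz": 0.062, "claw": 0.1},
    {"tx": 0.55, "ty": -0.7, "wz": 0.062, "claw": 0.1},
    {"tx": 0.55, "ty": -0.7, "wz": 0.062, "claw": 0.1},
    {"tx": 0.55, "ty": -0.7, "wz": 0.062, "claw": 0.1},
    {"tx": 0.55, "ty": -0.7, "wz": 0.062, "claw": 0.1},
    {"tx": 0.55, "ty": -0.7, "wz": 0.062, "claw": 0.1},
    {"claw": 0.1}
  ]
}}

```text
validation failed for argument at $.ta...
```

```bash
cat > m.py <<'E'
from h import *
from scipy.spatial.transform import Rotation as R
def st():
    s=r.get_state(); M=R.from_quat(s['eef_rot']).as_matrix()
    print('t',s['clock'],'pos',np.round(s['tool_pos'],4),'y ang',np.degrees(np.arctan2(M[1,1],M[0,1])).round(1),'z',M[:,2].round(3),'F',np.round(s['contact_force'],1),'op',s['opening'],'ff',s['finger_force'],'q',np.round(s['q'],2))
E
python3 - <<'E'
from m import *
st(); s=snap('wrist'); cv2.imwrite('pics/w.png',s['image'])
uv,p=cloud(s); m=(p[:,2]>.203)&(p[:,2]<.235)&(np.hypot(p[:,0]-.53,p[:,1]-.226)<.03); t=p[m]
print(len(t),t.mean(0).round(4),t[:,2].max(),cv2.minAreaRect(t[:,:2].astype(np.float32)))
print(uv[m].min(0),uv[m].max(0))
E
```

```text
t 0.1 pos [0.2642 0.5658 0.246 ] y ang 65.0 z [-0.001 -0.001 -1.   ] F [-0.5  0.4 -0.2] op 1.0019268594967041 ff 0.0 q [-1.1   0.69 -0.19  1.57  0.16  0.9  -0.22]<stdin>:4: RuntimeWarning: Mean of empty slice.
  ret = um.true_divide(
Traceback (most recent call last):
ValueError: zero-size array to reduction operation maximum which has no identity
```

View pics/w.png

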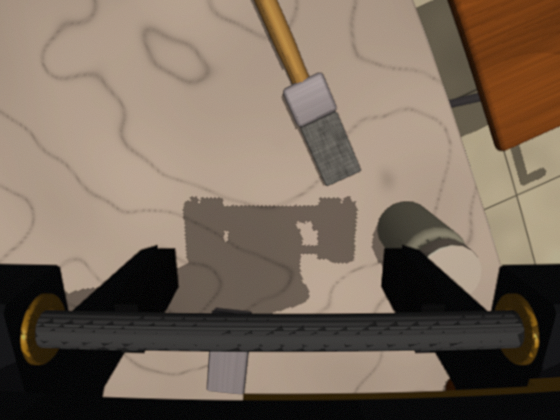

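The moves were refused, probably because each row needs every field. The picture only shows the start pose, with the brush at (320,130) and the gripper shadow below it.

>>> {"name": "drive_tool", "arguments": {
  "targets": [
    {"tx": 0.55, "ty": -0.7, "tz": 0.25, "wx": 0, "wy": 0, "wz": 0.062, "claw": 0.1},
    {"tx": 0.55, "ty": -0.7, "tz": 0.25, "wx": 0, "wy": 0, "wz": 0.062, "claw": 0.1},
    {"tx": 0.55, "ty": -0.7, "tz": 0.25, "wx": 0, "wy": 0, "wz": 0.062, "claw": 0.1},
    {"tx": 0.55, "ty": -0.7, "tz": 0.25, "wx": 0, "wy": 0, "wz": 0.062, "claw": 0.1},
    {"tx": 0.55, "ty": -0.7, "tz": 0.25, "wx": 0, "wy": 0, "wz": 0.062, "claw": 0.1},
    {"tx": 0.55, "ty": -0.7, "tz": 0.25, "wx": 0, "wy": 0, "wz": 0.062, "claw": 0.1},
    {"tx": 0.55, "ty": -0.7, "tz": 0.25, "wx": 0, "wy": 0, "wz": 0.062, "claw": 0.1},
    {"tx": 0.55, "ty": -0.7, "tz": 0.25, "wx": 0, "wy": 0, "wz": 0.062, "claw": 0.1}
  ],
  "force": 30
}}

```text
clock: 0.95
tool_pos: [0.3969, 0.3972, 0.3068]
eef_rot: [-0.043, 0.999, -0.0, -0.0]
contact_force: [0.8, 0.8, -0.3]
opening: 0.547
finger_force: 0.0
```

>>> {"name": "drive_tool", "arguments": {
  "targets": [
    {"tx": 0.55, "ty": -0.7, "tz": 0, "wx": 0, "wy": 0, "wz": 0.062, "claw": 0.1},
    {"tx": 0.55, "ty": -0.7, "tz": 0, "wx": 0, "wy": 0, "wz": 0.062, "claw": 0.1},
    {"tx": 0.55, "ty": -0.7, "tz": 0, "wx": 0, "wy": 0, "wz": 0.062, "claw": 0.1},
    {"tx": 0.55, "ty": -0.7, "tz": 0, "wx": 0, "wy": 0, "wz": 0.062, "claw": 0.1},
    {"tx": 0.55, "ty": -0.7, "tz": 0, "wx": 0, "wy": 0, "wz": 0.062, "claw": 0.1},
    {"tx": 0.55, "ty": -0.7, "tz": 0, "wx": 0, "wy": 0, "wz": 0.062, "claw": 0.1},
    {"tx": 0.55, "ty": -0.7, "tz": 0, "wx": 0, "wy": 0, "wz": 0.062, "claw": 0.1},
    {"tx": 0, "ty": 0, "tz": 0, "wx": 0, "wy": 0, "wz": 0.062, "claw": 0.1}
  ]
}}

```text
clock: 1.75
tool_pos: [0.5147, 0.2465, 0.3059]
eef_rot: [-0.294, 0.956, -0.002, -0.0]
contact_force: [-0.3, 0.1, -0.6]
opening: 0.548
finger_force: 0.0
```

```bash
python3 - <<'E'
from m import *
st(); s=snap('wrist'); cv2.imwrite('pics/w2.png',s['image'])
uv,p=cloud(s); m=(p[:,2]>.203)&(p[:,2]<.235)&(np.hypot(p[:,0]-.53,p[:,1]-.226)<.03); t=p[m]
print(len(t))
if len(t): print(t.mean(0).round(4),t[:,2].max(),cv2.minAreaRect(t[:,:2].astype(np.float32)),uv[m].min(0),uv[m].max(0))
m=(p[:,2]>.05)&(p[:,2]<.19)&(np.hypot(p[:,0]-.53,p[:,1]-.226)<.11);t=p[m]
print(len(t),cv2.minAreaRect(t[:,:2].astype(np.float32)))
E
```

```text
t 1.75 pos [0.5147 0.2465 0.3059] y ang 124.2 z [ 0.001 -0.004 -1.   ] F [-0.3  0.1 -0.6] op 0.5476654447355623 ff 0.0 q [-0.22  0.58 -0.53  1.65  0.34  1.01  1.31]
827
[0.5292 0.2267 0.2177] 0.2211218031326977 ((0.5302849411964417, 0.22722826898097992), (0.013558889739215374, 0.023885861039161682), 33.42334747314453) [222 202] [260 223]
7739 ((0.5251970291137695, 0.22448650002479553), (0.017911188304424286, 0.18041297793388367), 32.79349136352539)
```

View pics/w2.png

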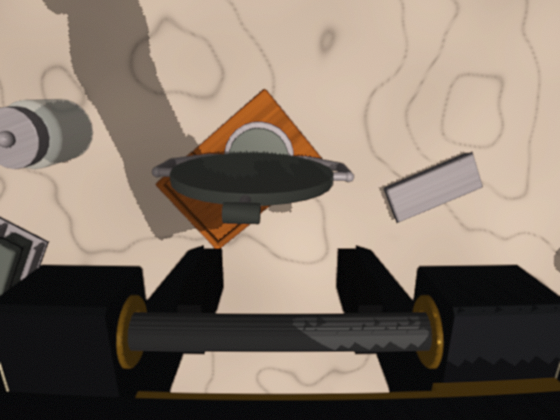

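Wrist view: the barrel is at (241,213) and the yoke ends are at (155,172) and (352,176). Barrel centre is (0.530,0.227), top z is 0.221, the axis is (0.525,0.2245) and it faces 33°. These agree with the first look, so I'll descend.

>>> {"name": "drive_tool", "arguments": {
  "targets": [
    {"tx": 0.25, "ty": -0.32, "tz": 0, "wx": 0, "wy": 0, "wz": -0.01, "claw": 0.1},
    {"tx": 0.25, "ty": -0.32, "tz": 0, "wx": 0, "wy": 0, "wz": -0.01, "claw": 0.1},
    {"tx": 0, "ty": 0, "tz": -0.5, "wx": 0, "wy": 0, "wz": 0, "claw": 0.1},
    {"tx": 0, "ty": 0, "tz": -0.7, "wx": 0, "wy": 0, "wz": 0, "claw": 0.1},
    {"tx": 0, "ty": 0, "tz": -0.7, "wx": 0, "wy": 0, "wz": 0, "claw": 0.1},
    {"tx": 0, "ty": 0, "tz": -0.7, "wx": 0, "wy": 0, "wz": 0, "claw": 0.1},
    {"tx": 0, "ty": 0, "tz": -0.5, "wx": 0, "wy": 0, "wz": 0, "claw": 0.1},
    {"tx": 0, "ty": 0, "tz": -0.3, "wx": 0, "wy": 0, "wz": 0, "claw": 0.1}
  ]
}}

```text
clock: 2.6
tool_pos: [0.5268, 0.2313, 0.2034]
eef_rot: [-0.286, 0.958, -0.0, -0.001]
contact_force: [0.4, 0.0, 0.8]
opening: 0.553
finger_force: 0.0
```

>>> {"name": "drive_tool", "arguments": {
  "targets": [
    {"tx": 0, "ty": 0, "tz": 0, "wx": 0, "wy": 0, "wz": 0, "claw": -0.2},
    {"tx": 0, "ty": 0, "tz": 0, "wx": 0, "wy": 0, "wz": 0, "claw": -0.4},
    {"tx": 0, "ty": 0, "tz": 0, "wx": 0, "wy": 0, "wz": 0, "claw": -0.6},
    {"tx": 0, "ty": 0, "tz": 0, "wx": 0, "wy": 0, "wz": 0, "claw": -1},
    {"tx": 0, "ty": 0, "tz": 0, "wx": 0, "wy": 0, "wz": 0, "claw": -1},
    {"tx": 0, "ty": 0, "tz": 0, "wx": 0, "wy": 0, "wz": 0, "claw": -1},
    {"tx": 0, "ty": 0, "tz": 0, "wx": 0, "wy": 0, "wz": 0, "claw": -1},
    {"tx": 0, "ty": 0, "tz": 0, "wx": 0, "wy": 0, "wz": 0, "claw": -1}
  ],
  "force": 35
}}

```text
clock: 3.4
tool_pos: [0.53, 0.2274, 0.2051]
eef_rot: [-0.284, 0.959, -0.003, 0.001]
contact_force: [5.3, -6.8, -3.7]
opening: 0.264
finger_force: 35.0
```

```bash
python3 - <<'E'
from m import *
st()
E
```

```text
t 3.4 pos [0.53   0.2274 0.2051] y ang 123.0 z [ 0.004 -0.006 -1.   ] F [ 5.3 -6.8 -3.7] op 0.26383087998792487 ff 35.00475335866213 q [-0.22  0.71 -0.46  1.75  0.43  0.78  1.25]
```

Gripped: the opening is about 23 mm, which is the barrel's length. Now I'll swivel by -49° about the axis.

>>> {"name": "drive_tool", "arguments": {
  "targets": [
    {"tx": 0.08, "ty": -0.12, "tz": 0, "wx": 0, "wy": 0, "wz": -0.06, "claw": -1},
    {"tx": 0.04, "ty": -0.03, "tz": 0, "wx": 0, "wy": 0, "wz": -0.12, "claw": -1},
    {"tx": 0, "ty": -0.03, "tz": 0, "wx": 0, "wy": 0, "wz": -0.12, "claw": -1},
    {"tx": 0, "ty": -0.03, "tz": 0, "wx": 0, "wy": 0, "wz": -0.12, "claw": -1},
    {"tx": 0, "ty": -0.03, "tz": 0, "wx": 0, "wy": 0, "wz": -0.12, "claw": -1},
    {"tx": 0, "ty": -0.03, "tz": 0, "wx": 0, "wy": 0, "wz": -0.12, "claw": -1},
    {"tx": 0, "ty": -0.01, "tz": 0, "wx": 0, "wy": 0, "wz": -0.1, "claw": -1},
    {"tx": 0, "ty": 0, "tz": 0, "wx": 0, "wy": 0, "wz": -0.06, "claw": -1}
  ]
}}

```text
clock: 4.2
tool_pos: [0.5307, 0.2227, 0.2051]
eef_rot: [0.14, 0.99, -0.001, 0.0]
contact_force: [0.6, -1.9, -3.3]
opening: 0.264
finger_force: 35.0
```

```bash
cat > ms.py <<'E'
from m import *
st()
for n in('scene','side'):
    s=snap(n); uv,p=cloud(s)
    d=np.hypot(p[:,0]-.5253,p[:,1]-.2245)
    m=(p[:,2]>.105)&(p[:,2]<.135)&(d<.1); t=p[m]
    print(n,len(t),'yoke',cv2.minAreaRect(t[:,:2].astype(np.float32)))
    m=(p[:,2]>.06)&(p[:,2]<.185)&(d<.1); t=p[m]; print(' all',len(t),np.linalg.svd(t-t.mean(0),full_matrices=False)[2].round(3).tolist())
    cv2.imwrite('/tmp/%s.png'%n,s['image'])
E
python3 ms.py
```

```text
t 4.2 pos [0.5307 0.2227 0.2051] y ang 73.9 z [ 0.    -0.001 -1.   ] F [ 0.6 -1.9 -3.3] op 0.26386519948965836 ff 34.99095629900694 q [-0.35  0.68 -0.22  1.76  0.21  0.72  0.61]
scene 612 yoke ((0.5282585620880127, 0.22281251847743988), (0.18016310036182404, 0.011282977648079395), 73.33670043945312)
 all 2234 [[0.282, 0.957, -0.071], [-0.061, -0.056, -0.997], [0.957, -0.286, -0.043]]
side 648 yoke ((0.5239665508270264, 0.22523775696754456), (0.18030361831188202, 0.010711978189647198), 73.07337951660156)
 all 2115 [[-0.298, -0.954, -0.04], [0.037, -0.054, 0.998], [0.954, -0.296, -0.052]]
```

The mirror followed. Yoke is at 73.2° against the 74° target, and tilt is about -3°. Tilting the tool 33° would bring joint 6 near its limit, so I'll lighten the grip and carry the barrel along its 98 mm arc, letting it pivot between the pads. I'll add +0.7° of yaw.

>>> {"name": "drive_tool", "arguments": {
  "targets": [
    {"tx": -0.227, "ty": 0.065, "tz": 0.006, "wx": 0, "wy": 0, "wz": 0.012, "claw": -1},
    {"tx": -0.227, "ty": 0.065, "tz": -0.013, "wx": 0, "wy": 0, "wz": 0, "claw": -1},
    {"tx": -0.226, "ty": 0.065, "tz": -0.029, "wx": 0, "wy": 0, "wz": 0, "claw": -1},
    {"tx": -0.223, "ty": 0.064, "tz": -0.046, "wx": 0, "wy": 0, "wz": 0, "claw": -1},
    {"tx": -0.218, "ty": 0.063, "tz": -0.065, "wx": 0, "wy": 0, "wz": 0, "claw": -1},
    {"tx": -0.215, "ty": 0.062, "tz": -0.078, "wx": 0, "wy": 0, "wz": 0, "claw": -1},
    {"tx": -0.207, "ty": 0.06, "tz": -0.095, "wx": 0, "wy": 0, "wz": 0, "claw": -1},
    {"tx": -0.2, "ty": 0.058, "tz": -0.111, "wx": 0, "wy": 0, "wz": 0, "claw": -1}
  ],
  "force": 12
}}

```text
clock: 5.1
tool_pos: [0.4778, 0.2386, 0.1918]
eef_rot: [0.132, 0.991, -0.0, 0.0]
contact_force: [2.8, -4.0, -2.6]
opening: 0.267
finger_force: 12.0
```

```bash
cat > ms2.py <<'E'
from m import *
st()
A=np.array([.5253,.2245,.115])
for n in('scene','side'):
    s=snap(n); uv,p=cloud(s)
    d=np.hypot(p[:,0]-A[0],p[:,1]-A[1])
    t=p[(p[:,2]>.105)&(p[:,2]<.125)&(d<.1)]
    print(n,len(t),'yoke',cv2.minAreaRect(t[:,:2].astype(np.float32)))
    t=p[(p[:,2]>.13)&(p[:,2]<.172)&(d<.1)]
    best=None;rng=np.random.default_rng(0)
    for _ in range(500):
        q=t[rng.choice(len(t),3,False)]; v=np.cross(q[1]-q[0],q[2]-q[0])
        if np.linalg.norm(v)<1e-5: continue
        v/=np.linalg.norm(v); k=abs((t-q[0])@v)<.002
        if best is None or k.sum()>best.sum(): best=k
    w=t[best]; v=np.linalg.svd(w-w.mean(0))[2][2]; v*=np.sign(v[0])
    print(' plane',len(t),len(w),'facing',np.degrees(np.arctan2(v[1],v[0])).round(2),'tilt',np.degrees(np.arcsin(v[2])).round(2),'offset from axis pt',((w.mean(0)-A)@v).round(4))
    cv2.imwrite('/tmp/%s.png'%n,s['image'])
E
python3 ms2.py
```

```text
t 5.1 pos [0.4778 0.2386 0.1918] y ang 74.8 z [ 0. -0. -1.] F [ 2.8 -4.  -2.6] op 0.2673531998128627 ff 12.025471329689026 q [-0.42  0.65 -0.21  1.9   0.22  0.62  0.54]
scene 756 yoke ((0.5308994054794312, 0.22218987345695496), (0.18009212613105774, 0.018581263720989227), 72.5068130493164)
 plane 1232 961 facing -17.5 tilt 30.78 offset from axis pt 0.0056
side 182 yoke ((0.5474010109901428, 0.28671368956565857), (0.018093492835760117, 0.05008028820157051), 6.309745788574219)
 plane 192 124 facing -15.75 tilt 32.14 offset from axis pt 0.0066
```

The barrel followed to about 30° lean. I'll release, retreat upward and measure with a clear view.

>>> {"name": "drive_tool", "arguments": {
  "targets": [
    {"tx": 0, "ty": 0, "tz": 0, "wx": 0, "wy": 0, "wz": 0, "claw": -0.3},
    {"tx": 0, "ty": 0, "tz": 0, "wx": 0, "wy": 0, "wz": 0, "claw": 0},
    {"tx": 0, "ty": 0, "tz": 0, "wx": 0, "wy": 0, "wz": 0, "claw": 0.1},
    {"tx": 0, "ty": 0, "tz": 0.5, "wx": 0, "wy": 0, "wz": 0, "claw": 0.1},
    {"tx": 0, "ty": 0, "tz": 0.8, "wx": 0, "wy": 0, "wz": 0, "claw": 0.1},
    {"tx": 0, "ty": 0, "tz": 1, "wx": 0, "wy": 0, "wz": 0, "claw": 0.1},
    {"tx": 0, "ty": 0, "tz": 1, "wx": 0, "wy": 0, "wz": 0, "claw": 0.1},
    {"tx": 0, "ty": 0, "tz": 0.5, "wx": 0, "wy": 0, "wz": 0, "claw": 0.1}
  ]
}}

```text
clock: 6.0
tool_pos: [0.479, 0.2402, 0.3087]
eef_rot: [0.132, 0.991, 0.002, 0.002]
contact_force: [-0.8, 0.1, -0.3]
opening: 0.548
finger_force: 0.0
```

```bash
cat >> ms2.py <<'E'
s=snap('wrist'); uv,p=cloud(s); cv2.imwrite('pics/w3.png',s['image'])
d=np.hypot(p[:,0]-A[0],p[:,1]-A[1]); c=s['image'][uv[:,1],uv[:,0]].astype(int)
f=np.array([np.cos(np.radians(-16)),np.sin(np.radians(-16))])
b=p[(p[:,2]>.19)&(p[:,2]<.225)&(d<.08)]
if len(b)>20:
    R_=cv2.minAreaRect(b[:,:2].astype(np.float32)); print('barrel',len(b),R_,'zmax',b[:,2].max(),'back',(np.array(R_[0])-A[:2])@f)
t=p[(p[:,2]>.105)&(p[:,2]<.125)&(d<.1)&(d>.07)]; print('yoke w',len(t),cv2.minAreaRect(t[:,:2].astype(np.float32)) if len(t) else 0)
t=p[(c[:,2]>c[:,0]*2)&(c[:,2]>50)&(p[:,2]<.025)&(p[:,2]>.003)&(d<.16)]; print('plate w',len(t),cv2.minAreaRect(t[:,:2].astype(np.float32)))
E
python3 ms2.py
```

```text
t 6.0 pos [0.479  0.2402 0.3087] y ang 74.9 z [ 0.004  0.003 -1.   ] F [-0.8  0.1 -0.3] op 0.5478957697401466 ff 0.0 q [-0.39  0.5  -0.26  1.76  0.15  0.9   0.6 ]
scene 761 yoke ((0.5309243202209473, 0.22247153520584106), (0.18133945763111115, 0.01818084344267845), 72.79402923583984)
 plane 1243 972 facing -17.25 tilt 32.42 offset from axis pt 0.0063
side 323 yoke ((0.5419784188270569, 0.26065054535865784), (0.10298953950405121, 0.019672352820634842), 80.5722885131836)
 plane 634 438 facing -15.74 tilt 32.69 offset from axis pt 0.0071
barrel 704 ((0.4768162667751312, 0.23907631635665894), (0.02385583333671093, 0.013483600690960884), 73.55875396728516) zmax 0.20761964927299786 back -0.05062333292325991
yoke w 391 ((0.5283169746398926, 0.22264911234378815), (0.1812267154455185, 0.01622120663523674), 73.1382827758789)
plate w 6069 ((0.5542747974395752, 0.2159554809331894), (0.10876098275184631, 0.16906723380088806), 74.05764770507812)
```

View pics/w3.png

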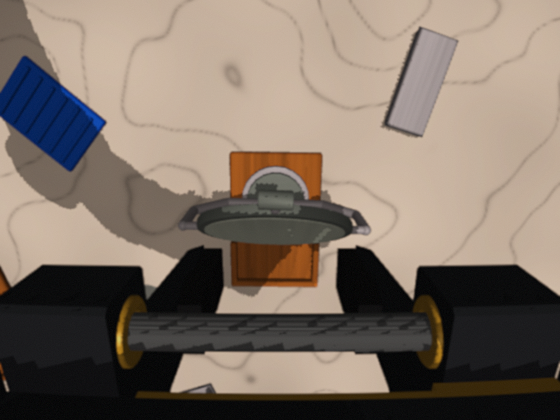

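Wrist view: the mirror is square over the tray, with the barrel at (275,198) and the tray at (275,262). Yaw is off by about 0.7° at most. The tilt estimates differ (29–32°), so I'll fit the disc face from the wrist cloud.

```bash
cat > ms3.py <<'E'
from m import *
A=np.array([.5255,.2244,.115]); f=np.array([np.cos(np.radians(-16)),np.sin(np.radians(-16)),0]); l=np.array([-f[1],f[0],0])
for n in('wrist','side','scene'):
    s=dict(np.load('/tmp/%s.npz'%n)); uv,p=cloud(s); q=np.c_[(p-A)@f,(p-A)@l,p[:,2]-A[2]]
    # disc frame at 30deg
    a=np.radians(30); n_=q[:,0]*np.cos(a)+q[:,2]*np.sin(a); u=-q[:,0]*np.sin(a)+q[:,2]*np.cos(a)
    rr=np.hypot(u,q[:,1])
    for nm,k in(('front',(rr<.06)&(n_>.0)&(n_<.013)),('back',(rr<.06)&(n_<0)&(n_>-.013))):
        if k.sum()<150: continue
        w=q[k]
        for _ in range(4):
            v=np.linalg.svd(w-w.mean(0),full_matrices=False)[2][2]; v*=np.sign(v[0]); e=(w-w.mean(0))@v; w=w[abs(e)<max(.001,2*e.std())]
        print(n,nm,k.sum(),len(w),'swivel',np.degrees(np.arctan2(v[1],v[0])).round(2),'tilt',np.degrees(np.arcsin(v[2])).round(2),'off',(w.mean(0)@v).round(4),'rms',e.std().round(4))
    k=(u>.088)&(u<.115)&(abs(q[:,1])<.02)&(abs(n_)<.015)
    if k.sum()>20: print('  barrel-ish',k.sum(),u[k].max().round(4),n_[k].min().round(4),n_[k].max().round(4))
E
python3 ms3.py
```

```text
wrist front 2385 2385 swivel -0.85 tilt 31.06 off 0.0063 rms 0.0001
  barrel-ish 704 0.1064 -0.0077 0.0057
side front 764 745 swivel -1.53 tilt 31.23 off 0.0056 rms 0.0004
  barrel-ish 154 0.1079 -0.0086 0.0051
scene front 2313 2038 swivel -1.07 tilt 30.92 off 0.0053 rms 0.0011
  barrel-ish 99 0.1044 -0.0086 0.0085
```

All three clouds agree: tilt is about 31° and swivel is about -1°, which is within measurement accuracy. A regrasp could disturb it more than it would gain. The gripper is open and clear 0.1 m above, and nothing went near the rectangular mirror, so I'm handing in.

```bash
python3 -c "
from m import *
st(); print(workorder.finish_job())"
```

```text
t 6.15 pos [0.4786 0.2396 0.3067] y ang 74.8 z [ 0.002  0.002 -1.   ] F [ 0.8 -0.5 -0. ] op 0.5520929302259828 ff 0.0 q [-0.39  0.5  -0.25  1.76  0.15  0.9   0.6 ]
the job is handed in; nothing more can be done
None
```

The round mirror is released and handed in, facing over its tray to within about 1° and leaning back about 31° against the 30° asked; the arm never went near the rectangular mirror.

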